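Open the child-resistant solvent bottle

TASK

Open the cleaning-solvent bottle that is clamped in the round bench holder: press its child-resistant cap straight down just until you feel it come onto its stop, keep it there while turning it anticlockwise (seen from above) until it lets go, then lift it off and set it down upright, open side down, in the empty flat parts tray. Go gently: never load the cap and bottle with more than 25 N, and leave the other things on the bench where they are.

Things in the scene. Friction and masses are not known exactly. Their poses are not given: they have to be found in the camera images.
- cap: The bottle's black ribbed cap, loose, a round shell open below: 52 mm across (54 over the ribs), 36 mm tall, about 45 g, sides vertical. Origin: centre of its lower rim; z up to its closed top. At the start it is on the bottle, rim 104.5 mm above the bench. Inside, three lugs sit under a locking collar on the neck, which they must get clear of by pressing and turning.
- cap_top (a point): Centre of the cap's flat top, 36 mm above its lower rim. A soft spring holds the cap up: 3 N at rest plus 0.4 N per mm pressed. The lugs come free at a depth that differs from bottle to bottle and cannot be seen: 2 to 10 mm. 1.5 mm deeper the cap meets a firm rubber stop (at 4.4 to 7.6 N), where the force climbs steeply. Turn it there, with no more than about 4 N beyond the stop.
- bottle: White plastic solvent bottle, 72 mm across, fixed in a round aluminium bench holder (110 mm across at its foot); it cannot move or turn. Origin: centre of the holder's foot, on the bench; z up along the neck's axis. The sloping shoulder ends 90 mm above the bench; the neck above carries the cap.
- neck (a point): On the neck's axis, 104.5 mm above the bench. Rightly pressed, the cap turns almost freely; turned anticlockwise by 42 degrees or more (60 to 75 is good; past 63 it drags the collar, harmlessly) it lifts straight off. Pressed too little, or jammed hard onto its stop, it only drags the collar round (0.18 N m) and stays locked. Turning clockwise drags the collar back for another try.
- tray: Empty flat aluminium parts tray, 150 mm (its x) by 130 mm (its y), rim 14 mm high, wall 4 mm, floor 4 mm thick, fixed to the bench, to the left or right of the bottle. Origin: centre of its underside.
- tray_floor (a point): Centre of the tray's floor, on its upper surface, 4 mm above the bench.
- jig: Bystander: loose black phone jig with brass rails, 140 x 100 x 20 mm, 0.6 kg, on the other side of the bottle. Origin: centre of its underside.
- driver: Bystander: loose screwdriver, 160 mm long, lying behind the bottle.
- driver2: Bystander: loose shorter screwdriver, 130 mm long, lying beside the other.
- module: Bystander: loose black clamp module, 100 x 65 x 28 mm. Origin: centre of its underside.
- dropper: Bystander: loose small amber bottle, 32 mm across, 75 mm tall, behind the solvent bottle. Origin: centre of its underside.
- tin: Bystander: loose round tin, 36 mm across, 18 mm tall, beside the solvent bottle. Origin: centre of its underside.
- tweezers: Bystander: loose steel tweezers, 115 mm long, 6 mm high, lying beside the solvent bottle.
Things that resemble listed ones, but are neither listed nor needed, are in the scene too. What is shaped like the bottle but yellow is not meant.

How it is judged:
By the outcome, as a careful person would: the job done as asked, in the order asked, and still so for the second after the job is handed in, with the robot touching nothing.
It also fails if it takes over 64 s, if anything falls off the work surface, if the arm or the gripper's body presses on something with over 40 N, if the wrist force passes 120 N, or if a joint passes its speed limit or range.

ROBOT

A 6-joint arm with a two-finger parallel gripper is mounted at the origin on the work surface. World frame = base frame: x ahead of the robot, y to its left, z up, the work surface at z = 0. Lengths are in m, angles in rad, forces in N, time in s.
With the tool pointing down it reaches from about 0.35 to 0.775 m from the base axis. Payload 7.3 kg.
Tool frame: the origin (TCP) lies at the centre of the arm's flange, where the gripper is bolted on; the fingertips stand 178 mm ahead of it and the grasp point (between the pads) lies 159 mm ahead of it (tip_extent is the distance from the TCP to the fingertips, in m); z points along the fingers, y is the line along which they close (so a half turn about z gives the same grasp; the last joint's range is limited). The gripper opens to 92 mm and grips with 3 to 60 N. Pads are 19 mm wide; open, the fingers measure 130 mm over their backs; the gripper's body (75 mm by 190 mm) begins 47 mm behind the grasp point.
Start: joints at [1.027, 0.342, 1.524, -0, 1.275, -0.146], TCP at [0.203, 0.484, 0.405] pointing down, gripper open.
Joint ranges: [-2.53, 2.53], [-0.77, 2.02], [0.04, 2.7], [-1, 4.14], [0.28, 2.66], [-3.11, 3.11]. Speed limits (rad/s): [2.57, 2.57, 3.14, 3.14, 3.14, 3.14].

INTERFACE

Orientations are given as [roll, pitch, yaw] about the fixed x, y, z axes, in that order (R = Rz(yaw) Ry(pitch) Rx(roll)).
In Python, from cell import * gives the robot as it stands.
- The arm moves only by the tool arm_command, never from a script. Its arguments are lists of equal length, an entry for each row: "xyz": the shift along the world's x, y, z in mm, a list of three; "spin": the turn about the world's z in degrees. In form: {"xyz": [[tx, ty, tz], ...], "spin": [spin, ...]}. A call has 1 to 20 rows; each row shifts and turns the commanded pose from where the row before left it; what a row does not reach is not made up. A row lasts 1/10 s, in which the tool goes at most 50 mm and 8.59 degrees, less where a joint would pass 70% of its speed; a pose out of reach is approached as far as the arm can. A call with a gripper value outside its range is refused whole. "jaw" is the opening, from -1 (shut) to 1 (fully open), set as the call begins (left out, the last holds). The fingers move at their own pace and stop on an object; "squeeze" is the grip in N (left out, the last holds). Time passes only in rows, so rows that do not move let the fingers close. It gives the time, the measured TCP pose, the force, the opening and the grip force at its end, in the units of the state.
- observe(): the state, without advancing time (a new reading comes with each control period).
- read_camera(name): name is "scene" or "top"; returns a dict with "img" (384x512x3 uint8, red, green, blue), "depth" (384x512 float32, m along the optical axis (not along the pixel's ray), 0 where there is no reading), "fx", "fy", "cx", "cy" (pixels), "world_from_camera" (4x4, takes a point from camera to world coordinates). Camera axes: x right, y up, looking along -z (the intrinsics and any distortion apply to the point x, -y, -z); pixel columns grow to the right and rows downward; lengths in m; the calibration is good to about 2 mm. A picture is of the moment at which its call begins.
- hand_in(): hands the job in; it is judged then, once.
The state is a dict: "time": time; "qpos": joint angles; "qvel": joint speeds; "joint_efforts": joint torques, N m; "tool_pos": TCP position; "tool_rot": TCP orientation; "contact_force": force on the tool from outside, world axes, zero at the start; "torque": the same for the moment, N m; "opening": finger opening in m; "grip_force": force on a finger pad.
Only numpy, scipy, OpenCV 4.12 (cv2) and the standard library are available. Lean on these libraries where they do the work, as an engineer would, in place of code of your own. Each camera call takes 0.05 s, during which the arm holds its last target. There are 200 camera calls.

## Working session

There is one attempt and no reset: what is moved stays moved. The work goes in short steps, Python scripts to look and compute and a tool call to move; the robot and the scene stay as the last step left them, time stands still between calls to the robot, and variables do not carry over. Pictures are saved under pics/ and viewed, at most 10 in all, crops included, and the job is handed in when it is done.

Besides the shell and the picture viewer there is one more tool, called after ">>>" as name(argument=value, ...) on one line, values as JSON. arm_command: Moves the arm, as the interface text tells. Its arguments: {"type":"object","properties":{"xyz":{"type":"array","items":{"type":"array","items":{"type":"number"}}},"spin":{"type":"array","items":{"type":"number"}},"jaw":{"type":"number"},"squeeze":{"type":"number"}},"required":["xyz","spin"]}

```bash
mkdir -p pics; python3 - <<'E'
from cell import *
import cv2,numpy as np
for n in ("scene","top"):
    c=read_camera(n); cv2.imwrite(f"pics/{n}0.png",cv2.resize(c["img"][:,:,::-1],(800,600)))
    np.savez(f"{n}0.npz",**c)
s=observe();print({k:np.round(s[k],3) for k in s})
E
```

```text
{'time': np.float64(0.1), 'qpos': array([ 1.027,  0.343,  1.525,  0.   ,  1.275, -0.146]), 'qvel': array([-0.001, -0.001, -0.003, -0.   , -0.   ,  0.001]), 'joint_efforts': array([ 1.0000e-03, -4.3201e+01, -2.4469e+01,  7.2000e-02,  5.2000e-02,
       -0.0000e+00]), 'tool_pos': array([0.203, 0.484, 0.404]), 'tool_rot': array([-3.14 , -0.   ,  2.744]), 'contact_force': array([0.039, 0.767, 0.393]), 'torque': array([ 0.018, -0.061, -0.019]), 'grip_force': np.float64(0.0), 'opening': np.float64(0.092)}
```

View pics/scene0.png

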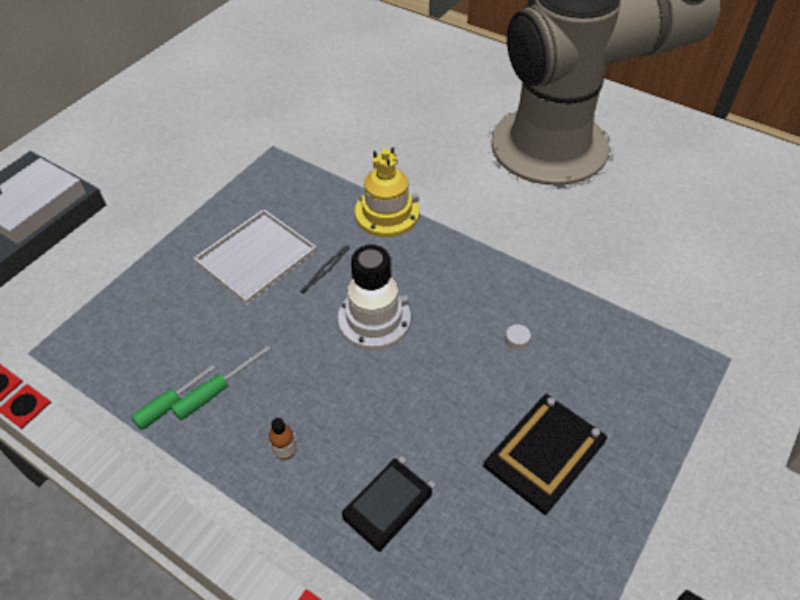

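View pics/top0.png

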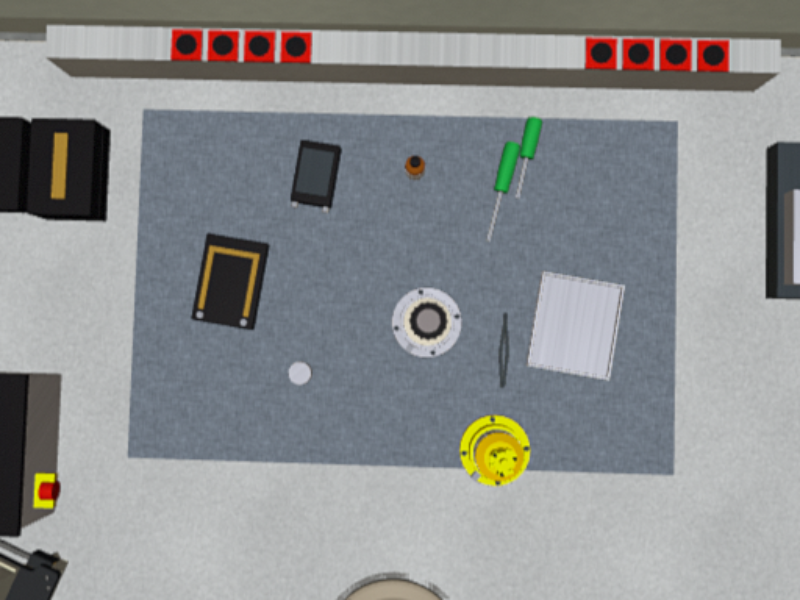

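Top view (800x600): the white bottle with its black cap is at (428,320), the tray at (577,325), the jig at (230,282), the tin at (299,373) and the tweezers at (504,350). In the scene view the cap is at (371,262).
Things that could be taken for the cap's bottle: the yellow bottle at top (495,450), ruled out by its colour, and the amber dropper at (415,165), too small. I choose (428,320).

```bash
python3 - <<'E'
import cv2,numpy as np
def cloud(n):
    c=np.load(n+"0.npz"); d=c["depth"]; v,u=np.mgrid[:384,:512]
    P=np.stack([(u-c["cx"])/c["fx"]*d,-(v-c["cy"])/c["fy"]*d,-d,np.ones_like(d)],-1)@c["world_from_camera"].T
    return P[...,:3],d>0,c["img"]
def circ(p):
    (x,y),r=cv2.minEnclosingCircle((p[:,:2]*1000).astype(np.float32)); return np.round([x,y,r],1)
for n in ("top","scene"):
    P,ok,img=cloud(n)
    if n=="top": b=P[int(320*.64),int(428*.64)]; print("seed",b)
    near=ok&(np.hypot(P[...,0]-b[0],P[...,1]-b[1])<.08)
    top=P[near&(abs(P[...,2]-.1405)<.004)]
    print(n,"captop",len(top),top.mean(0)*1000,circ(top),np.median(top[:,2])*1000)
    foot=P[near&(P[...,2]>.006)&(P[...,2]<.03)]
    if len(foot): print("foot",len(foot),circ(foot))
    s=P[int(325*.64),int(577*.64)] if n=="top" else s
    m=ok&(abs(P[...,0]-s[0])<.11)&(abs(P[...,1]-s[1])<.105)
    rim=P[m&(P[...,2]>.0085)&(P[...,2]<.02)]
    gray=(img.astype(int).min(-1)>150)&m
    q=(P[gray][:,:2]*1000).astype(np.float32)
    print("tray seed",s,"bright",len(q),cv2.minAreaRect(q), np.median(P[gray][:,2]))
    if n=="top":
        for nm,(u,v) in dict(tweez_a=(505,316),tweez_b=(503,384),yellow=(500,460),tin=(299,373)).items(): print(nm,P[int(v*.64),int(u*.64)].round(3))
img=np.load("scene0.npz")["img"][140:235,190:285,::-1]
cv2.imwrite("pics/crop.png",cv2.resize(img,(570,570),interpolation=cv2.INTER_CUBIC))
E
```

```text
seed [ 0.51082648 -0.03420376  0.14041777]
top captop 421 [509.69774802 -36.54127327 140.66502662] [509.  -36.2  26.7] 140.6956615918218
foot 627 [510.3 -35.2  79. ]
tray seed [ 0.51047838 -0.2720708   0.00773853] bright 3213 ((510.4649963378906, -271.17694091796875), (133.87384033203125, 151.73057556152344), 81.62407684326172) 0.004430005980208485
tweez_a [ 0.522 -0.16   0.005]
tweez_b [ 0.417 -0.157  0.009]
yellow [ 0.316 -0.143  0.129]
tin [0.425 0.161 0.019]
scene captop 371 [508.99029402 -36.27561909 139.60858376] [508.  -36.5  28.2] 139.5186362202089
foot 629 [508.5 -36.1  55.5]
tray seed [ 0.51047838 -0.2720708   0.00773853] bright 2083 ((509.3471374511719, -276.3368835449219), (146.4219512939453, 150.0013885498047), 81.73119354248047) 0.003097573560589484
```

View pics/crop.png

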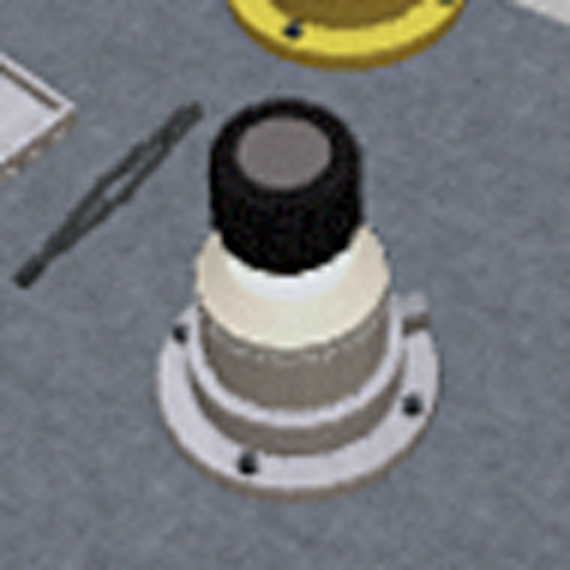

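The crop shows the white bottle in its aluminium holder with the black ribbed cap, so the choice holds. Both cameras put the cap at about (509,-36.3) mm with its top at 140.5 mm, as it must be. The tray centre is about (510,-272) mm, long side near world x.

Plan: approach with the closing line along y, so that after about 70° of turn the fingers lie along the tray's long side.

>>> arm_command(xyz=[[15,-26,0],[15,-26,0],[15,-26,0],[15,-26,0],[15,-26,0],[15,-26,0],[15,-26,0],[15,-26,0],[15,-26,0],[15,-26,0],[15,-26,0],[16,-26,0],[16,-26,0],[16,-26,0],[16,-26,0],[16,-26,0],[16,-26,0],[15,-26,0],[15,-26,0],[15,-26,0]], spin=[-7,-7,-7,-7,-7,-7,-7,-7,-7,-7,-7,-7,-7,-7,-7,-7,-7,-7,-7,-7], jaw=1, squeeze=20)

```text
time: 2.1
tool_pos: [0.5098, -0.0372, 0.4044]
tool_rot: [-3.141, 0.001, 0.295]
contact_force: [0.4, -0.5, 0.6]
opening: 0.0914
grip_force: 0.0
```

>>> arm_command(xyz=[[0,0,0],[0,0,0],[0,0,0]], spin=[-3,-2,0])

```text
time: 2.4
tool_pos: [0.5093, -0.0362, 0.4043]
tool_rot: [-3.141, 0.001, 0.212]
contact_force: [0.3, -0.3, 0.2]
opening: 0.092
grip_force: 0.0
```

>>> arm_command(xyz=[[0,0,-15],[0,0,-15],[0,0,-15],[0,0,-15],[0,0,-15],[0,0,-15],[0,0,-10],[0,0,-8],[0,0,-6],[0,0,-4],[0,0,0],[0,0,0]], spin=[0,0,0,0,0,0,0,0,0,0,0,0])

```text
time: 3.6
tool_pos: [0.5095, -0.036, 0.287]
tool_rot: [3.141, -0.001, 0.213]
contact_force: [0.6, 0.1, -0.1]
opening: 0.0918
grip_force: 0.0
```

```bash
python3 - <<'E'
from cell import *
import cv2,numpy as np
c=read_camera("scene"); cv2.imwrite("pics/s1.png",cv2.resize(c["img"][100:240,150:330,::-1],(720,560),interpolation=cv2.INTER_CUBIC))
s=observe();print(s["tool_pos"],s["contact_force"],s["torque"])
E
```

```text
[ 0.50951361 -0.03600702  0.2871595 ] [ 0.06870361 -0.22527539  0.80318434] [-0.0555082   0.14195114 -0.01492602]
```

View pics/s1.png

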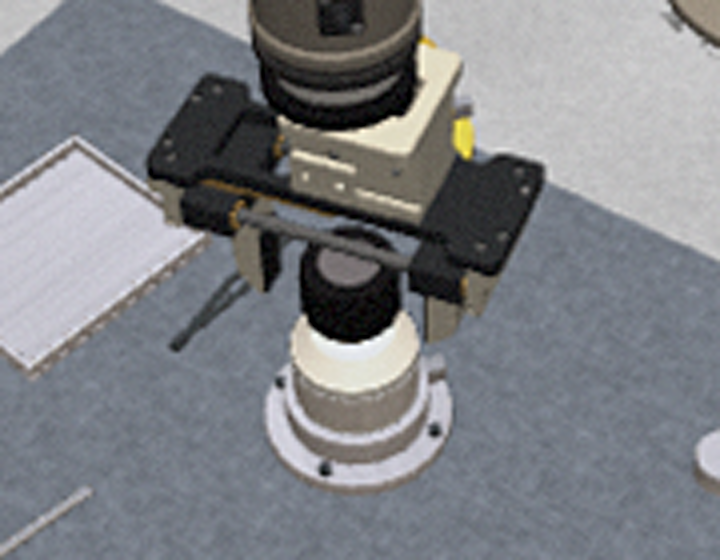

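The fingers straddle the cap, which sits centred between them near (350,280), and the tips clear the shoulder. Closing now.

>>> arm_command(xyz=[[0,0,0],[0,0,0],[0,0,0],[0,0,0],[0,0,0],[0,0,0],[0,0,0],[0,0,0],[0,0,0],[0,0,0]], spin=[0,0,0,0,0,0,0,0,0,0], jaw=-1, squeeze=20)

```text
time: 4.65
tool_pos: [0.5095, -0.0362, 0.2868]
tool_rot: [3.141, -0.0, 0.213]
contact_force: [0.6, -4.5, -0.3]
opening: 0.0517
grip_force: 20.0
```

>>> arm_command(xyz=[[0,-0.5,0],[0,0,0],[0,0,0]], spin=[0,0,0])

```text
time: 4.95
tool_pos: [0.5095, -0.0364, 0.2868]
tool_rot: [3.142, -0.0, 0.213]
contact_force: [1.3, -1.9, 0.2]
opening: 0.0518
grip_force: 20.0
```

>>> arm_command(xyz=[[0,0,-0.5],[0,0,-0.5],[0,0,0],[0,0,0]], spin=[0,0,0,0])

```text
time: 5.35
tool_pos: [0.5094, -0.0364, 0.286]
tool_rot: [3.141, -0.0, 0.213]
contact_force: [1.0, -1.8, 4.0]
opening: 0.0517
grip_force: 20.0
```

>>> arm_command(xyz=[[0,-0.3,-0.5],[0,0,-0.5],[0,0,0],[0,0,0]], spin=[0,0,0,0])

```text
time: 5.75
tool_pos: [0.5094, -0.0366, 0.2847]
tool_rot: [-3.141, -0.0, 0.213]
contact_force: [1.1, 0.8, 3.0]
opening: 0.0521
grip_force: 20.0
```

>>> arm_command(xyz=[[0,0,-0.5],[0,0,-0.5],[0,0,0],[0,0,0]], spin=[0,0,0,0])

```text
time: 6.15
tool_pos: [0.5094, -0.0367, 0.2837]
tool_rot: [-3.141, -0.0, 0.213]
contact_force: [1.6, 1.6, 3.8]
opening: 0.0519
grip_force: 20.0
```

>>> arm_command(xyz=[[0,0,-0.5],[0,0,-0.5],[0,0,0],[0,0,0]], spin=[0,0,0,0])

```text
time: 6.55
tool_pos: [0.5094, -0.0367, 0.2827]
tool_rot: [-3.142, -0.0, 0.213]
contact_force: [1.3, 2.8, 4.1]
opening: 0.052
grip_force: 20.0
```

>>> arm_command(xyz=[[0,0.3,-0.5],[0,0,-0.5],[0,0,0],[0,0,0]], spin=[0,0,0,0])

```text
time: 6.95
tool_pos: [0.5094, -0.0366, 0.2818]
tool_rot: [3.141, 0.0, 0.213]
contact_force: [1.1, 0.4, 4.3]
opening: 0.0517
grip_force: 20.0
```

>>> arm_command(xyz=[[0,0,-0.5],[0,0,-0.5],[0,0,0],[0,0,0]], spin=[0,0,0,0])

```text
time: 7.35
tool_pos: [0.5094, -0.0366, 0.2808]
tool_rot: [3.141, -0.0, 0.213]
contact_force: [1.2, -0.4, 4.1]
opening: 0.0519
grip_force: 20.0
```

>>> arm_command(xyz=[[0,0,-0.5],[0,0,-0.5],[0,0,0],[0,0,0]], spin=[0,0,0,0])

```text
time: 7.75
tool_pos: [0.5094, -0.0366, 0.2801]
tool_rot: [3.141, -0.0, 0.213]
contact_force: [0.5, -0.5, 7.0]
opening: 0.0516
grip_force: 20.0
```

>>> arm_command(xyz=[[0,0,-0.5],[0,0,0],[0,0,0]], spin=[0,0,0])

```text
time: 8.05
tool_pos: [0.5093, -0.0366, 0.28]
tool_rot: [3.141, -0.001, 0.213]
contact_force: [-2.6, 0.4, 11.7]
opening: 0.052
grip_force: 20.0
```

```bash
python3 - <<'E'
from cell import *
import numpy as np
F=[];D=[]
b=np.load("scene0.npz")
for i in range(6):
    c=read_camera("scene"); s=observe(); F.append(s["contact_force"]); d=c["depth"]; v,u=np.mgrid[:384,:512]
    P=(np.stack([(u-c["cx"])/c["fx"]*d,-(v-c["cy"])/c["fy"]*d,-d,np.ones_like(d)],-1)@c["world_from_camera"].T)[...,:3]
    m=(d>0)&(np.hypot(P[...,0]-.509,P[...,1]+.0365)<.016)&(P[...,2]>.115)&(P[...,2]<.15)
    D.append((m.sum(),np.median(P[m][:,2])*1000))
print(np.mean(F,0),np.std(F,0),s["tool_pos"],D)
E
```

```text
[-1.02302818 -0.63366197 10.94580594] [0.38819389 0.38900964 0.27544281] [ 0.50933325 -0.03656706  0.27998184] [(np.int64(90), np.float64(133.16937558196733)), (np.int64(95), np.float64(132.85852259810972)), (np.int64(89), np.float64(132.84150554300246)), (np.int64(90), np.float64(133.34270987176112)), (np.int64(89), np.float64(132.73966945086667)), (np.int64(92), np.float64(132.79545577213315))]
```

The stop came at about 6.5 mm, and the camera confirms the cap top is down about 7 mm. 10.9 N is slightly too much, so I back off a touch.

>>> arm_command(xyz=[[0,0,0.3],[0,0,0],[0,0,0]], spin=[0,0,0])

```text
time: 8.65
tool_pos: [0.5093, -0.0366, 0.28]
tool_rot: [3.141, -0.0, 0.213]
contact_force: [-0.3, -0.1, 9.5]
opening: 0.052
grip_force: 20.0
```

>>> arm_command(xyz=[[0,0,0],[0,0,0],[0,0,0]], spin=[2,2,0])

```text
time: 8.95
tool_pos: [0.5094, -0.0365, 0.28]
tool_rot: [3.141, -0.0, 0.284]
contact_force: [-0.7, -0.1, 9.1]
opening: 0.052
grip_force: 20.0
```

```bash
cat > f.py <<'E'
from cell import *
import numpy as np
F=[];T=[]
for i in range(4):
    read_camera("scene"); s=observe(); F.append(s["contact_force"]);T.append(s["torque"])
print(np.mean(F,0).round(2),np.mean(T,0).round(3),s["tool_pos"].round(4),s["tool_rot"].round(3),s["time"])
E
python3 f.py
```

```text
[-0.27  0.28  8.71] [-0.05   0.225  0.051] [ 0.5093 -0.0365  0.28  ] [ 3.141 -0.     0.283] 9.15
```

The force is 8.7 N and the turning torque is small, so it is turning freely. I go on to about 68°.

>>> arm_command(xyz=[[0,0,0],[0,0,0],[0,0,0],[0,0,0],[0,0,0],[0,0,0]], spin=[4,4,4,4,4,0])

```text
time: 9.75
tool_pos: [0.5093, -0.0364, 0.28]
tool_rot: [3.141, -0.0, 0.634]
contact_force: [-1.3, 1.3, 8.8]
opening: 0.0516
grip_force: 20.0
```

>>> arm_command(xyz=[[0,0,0],[0,0,0],[0,0,0],[0,0,0],[0,0,0],[0,0,0],[0,0,0]], spin=[4,4,4,4,4,4,0])

```text
time: 10.45
tool_pos: [0.5093, -0.0364, 0.28]
tool_rot: [3.141, -0.0, 1.053]
contact_force: [-0.4, 0.1, 9.6]
opening: 0.0519
grip_force: 20.0
```

```bash
python3 f.py
```

```text
[-0.46  0.37  9.07] [0.019 0.229 0.029] [ 0.5093 -0.0364  0.28  ] [ 3.141 -0.     1.051] 10.65
```

Turned 48°, with torque still low (0.03 N m). I continue to about 68°, then lift slowly and read the force.

>>> arm_command(xyz=[[0,0,0],[0,0,0],[0,0,0],[0,0,0],[0,0,0],[0,0,0],[0,0,0]], spin=[4,4,4,4,4,0,0])

```text
time: 11.35
tool_pos: [0.5089, -0.0363, 0.28]
tool_rot: [-3.141, -0.0, 1.4]
contact_force: [-3.8, 0.7, 10.2]
opening: 0.052
grip_force: 20.0
```

```bash
python3 f.py
```

```text
[-2.49  0.84 10.31] [ 0.054  0.491 -0.047] [ 0.5089 -0.0363  0.28  ] [-3.141 -0.     1.4  ] 11.55
```

>>> arm_command(xyz=[[0,0,1],[0,0,1],[0,0,1],[0,0,1],[0,0,1],[0,0,1],[0,0,0],[0,0,0]], spin=[0,0,0,0,0,0,0,0])

```text
time: 12.35
tool_pos: [0.509, -0.0364, 0.2854]
tool_rot: [-3.14, -0.0, 1.4]
contact_force: [-3.8, 1.2, 1.6]
opening: 0.0518
grip_force: 20.0
```

>>> arm_command(xyz=[[0,0,0.5],[0,0,0.5],[0,0,0.5],[0,0,0.5],[0,0,0],[0,0,0]], spin=[0,0,0,0,0,0])

```text
time: 12.95
tool_pos: [0.5091, -0.0364, 0.2874]
tool_rot: [-3.141, -0.0, 1.4]
contact_force: [-5.0, 1.5, -0.6]
opening: 0.0522
grip_force: 20.0
```

>>> arm_command(xyz=[[-0.4,0,1],[0,0,1],[0,0,1],[0,0,1],[0,0,0]], spin=[0,0,0,0,0])

```text
time: 13.45
tool_pos: [0.509, -0.0366, 0.2917]
tool_rot: [3.141, 0.0, 1.4]
contact_force: [-2.6, 1.7, -1.9]
opening: 0.052
grip_force: 20.0
```

>>> arm_command(xyz=[[-0.3,0,2],[0,0,2],[0,0,2],[0,0,2],[0,0,0]], spin=[0,0,0,0,0])

```text
time: 13.95
tool_pos: [0.509, -0.0366, 0.3002]
tool_rot: [3.139, 0.0, 1.4]
contact_force: [0.8, 1.6, -1.5]
opening: 0.0519
grip_force: 20.0
```

>>> arm_command(xyz=[[0,0,4],[0,0,6],[0,0,10],[0,0,15],[0,0,15],[0,0,0],[0,0,0]], spin=[0,0,0,0,0,0,0])

```text
time: 14.65
tool_pos: [0.5086, -0.0364, 0.3498]
tool_rot: [3.141, 0.0, 1.4]
contact_force: [0.2, -0.6, -1.1]
opening: 0.0522
grip_force: 20.0
```

```bash
python3 f.py; python3 - <<'E'
from cell import *
import cv2
c=read_camera("scene"); cv2.imwrite("pics/s2.png",cv2.resize(c["img"][60:240,150:330,::-1],(600,600),interpolation=cv2.INTER_CUBIC))
E
```

```text
[-0.65  0.17 -0.63] [-0.059  0.095  0.015] [ 0.5085 -0.0365  0.3489] [-3.14 -0.    1.4 ] 14.85
```

View pics/s2.png

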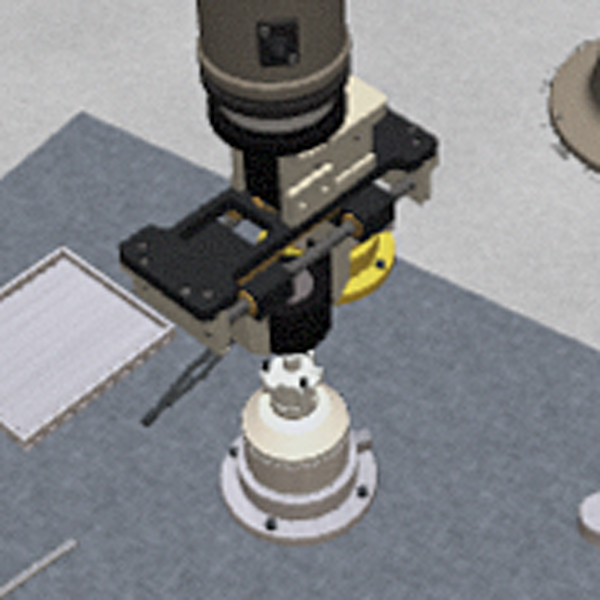

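The cap is off: the bare neck shows at (293,380) with the cap held above it at (300,320). Moving to the tray.

>>> arm_command(xyz=[[0.5,-8,0],[0.5,-20,0],[0.5,-25,0],[0.5,-25,0],[0.5,-25,0],[0.5,-25,0],[0.5,-25,0],[0.5,-25,0],[0.5,-25,0],[1,-20,0],[1,-12.5,0],[0,0,0],[0,0,0]], spin=[0,0,0,0,0,0,0,0,0,0,0,0,0])

```text
time: 16.2
tool_pos: [0.5151, -0.2716, 0.3493]
tool_rot: [-3.141, -0.001, 1.4]
contact_force: [0.1, -0.3, -0.9]
opening: 0.0518
grip_force: 20.0
```

>>> arm_command(xyz=[[0,0,-10],[0,0,-20],[0,0,-20],[0,0,-20],[0,0,-20],[0,0,-20],[0,0,-20],[0,0,-15],[0,0,-8],[0,0,-3],[0,0,0],[0,0,0]], spin=[0,0,0,0,0,0,0,0,0,0,0,0])

```text
time: 17.4
tool_pos: [0.5154, -0.272, 0.1943]
tool_rot: [3.14, 0.001, 1.4]
contact_force: [0.3, 0.2, 0.1]
opening: 0.0521
grip_force: 20.0
```

```bash
python3 f.py; python3 - <<'E'
from cell import *
import cv2
c=read_camera("scene"); cv2.imwrite("pics/s3.png",cv2.resize(c["img"][80:220,70:250,::-1],(720,560),interpolation=cv2.INTER_CUBIC))
E
```

```text
[-0.18 -0.35 -0.43] [-0.079  0.052 -0.018] [ 0.5153 -0.2721  0.1942] [3.14 0.   1.4 ] 17.6
```

View pics/s3.png

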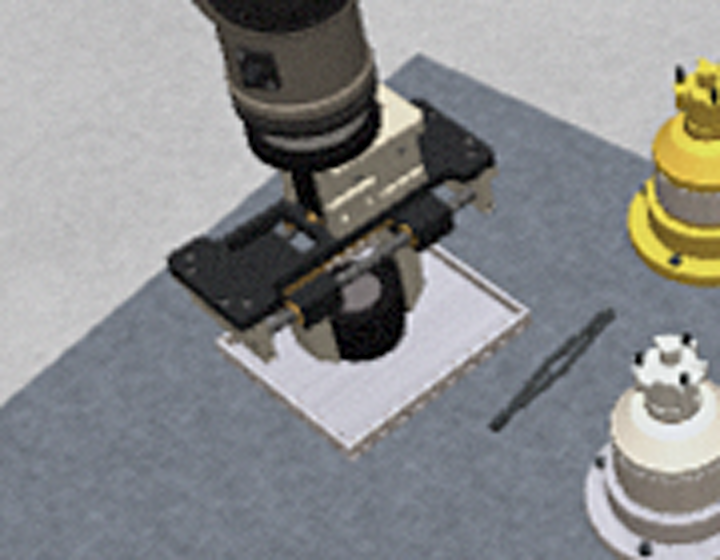

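The cap, at (370,320), is over the middle of the tray about 8 mm up, with nothing touched. Lowering to contact.

>>> arm_command(xyz=[[0,0,-2],[0,0,-2],[0,0,-1.5],[0,0,-1],[0,0,0],[0,0,0]], spin=[0,0,0,0,0,0])

```text
time: 18.25
tool_pos: [0.5152, -0.272, 0.187]
tool_rot: [3.142, -0.0, 1.4]
contact_force: [-0.5, -0.4, -0.9]
opening: 0.0515
grip_force: 20.0
```

>>> arm_command(xyz=[[0,0,-0.5],[0,0,-0.5],[0,0,0]], spin=[0,0,0])

```text
time: 18.55
tool_pos: [0.5152, -0.272, 0.1863]
tool_rot: [3.141, 0.0, 1.4]
contact_force: [-0.5, 0.1, 1.9]
opening: 0.052
grip_force: 20.0
```

Contact came at 186.3 mm, as computed. I release to a partial opening (about 76 mm) and rise.

>>> arm_command(xyz=[[0,0,0],[0,0,0],[0,0,0],[0,0,0],[0,0,0],[0,0,0],[0,0,0],[0,0,0]], spin=[0,0,0,0,0,0,0,0], jaw=0.65)

```text
time: 19.35
tool_pos: [0.5151, -0.272, 0.186]
tool_rot: [3.142, -0.0, 1.4]
contact_force: [0.2, -0.4, 0.2]
opening: 0.0758
grip_force: 0.0
```

>>> arm_command(xyz=[[0,0,2],[0,0,5],[0,0,10],[0,0,20],[0,0,20],[0,0,20],[0,0,20],[0,0,20],[0,0,20],[0,0,20],[0,0,20],[0,0,10],[0,0,0],[0,0,0]], spin=[0,0,0,0,0,0,0,0,0,0,0,0,0,0])

```text
time: 20.75
tool_pos: [0.515, -0.2718, 0.3726]
tool_rot: [-3.141, -0.0, 1.4]
contact_force: [-0.8, 1.1, 0.6]
opening: 0.0763
grip_force: 0.0
```

```bash
python3 - <<'E'
from cell import *
import cv2
c=read_camera("scene"); cv2.imwrite("pics/s4.png",cv2.resize(c["img"][:,:,::-1],(800,600)))
E
python3 f.py
```

```text
[ 0.07 -0.15 -0.14] [-0.095  0.065 -0.011] [ 0.5151 -0.272   0.3721] [-3.14e+00 -1.00e-03  1.40e+00] 21.0
```

View pics/s4.png

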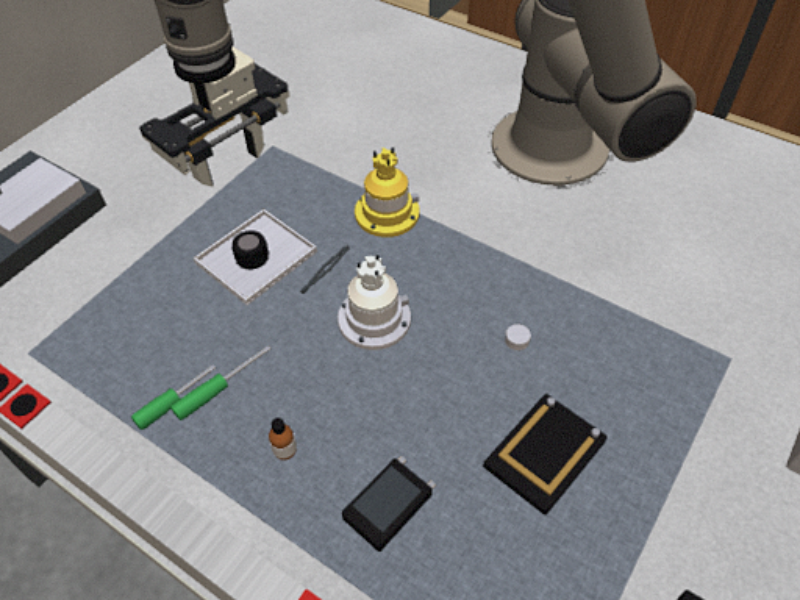

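The cap stands upright in the tray at (250,250), the neck is bare at (371,268), the other things have not moved, and the gripper is clear.

```bash
python3 -c "
from cell import *
print(hand_in())"
```

```text
the job is handed in; nothing more can be done
None
```

The cap was pressed onto its stop, turned about 68° anticlockwise, lifted off and set upright, open side down, in the tray; peak press reading about 12 N, nothing else visibly moved, and the job is handed in at about 21 s (no verdict shown).

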